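# Rack the welded stubs in reverse order

### The arm

A 6-joint arm with a two-finger parallel gripper is mounted at the origin on the work surface. World frame = base frame: x ahead of the robot, y to its left, z up, the work surface at z = 0. Lengths are in m, angles in degrees, forces in N, time in s.
With the tool pointing down it reaches from about 0.3 to 0.75 m from the base axis. Payload 8.5 kg.
Tool frame: the origin (TCP) lies on the centre line of the jaws, within the pads' length; the fingertips stand 19 mm ahead of it and the grasp point (between the pads) is the TCP; z points along the fingers, x is the direction in which the jaws open and shut, and the axes are right-handed (so a half turn about z gives the same grasp; the last joint's range is limited). The gripper opens to 85 mm and grips with 20 to 120 N. Pads are 22 mm wide; open, the fingers measure 114 mm over their backs; the gripper's body (76 mm by 85 mm) begins 54 mm behind the grasp point. The pads swing forward as they close: fully open they stand 13 mm farther back than shut.
Start: joints at [63.696, 21.807, 74.336, -0, 83.858, -12.336], TCP at [0.133, 0.534, 0.25] pointing down, gripper open.
Joint ranges: [-178.18, 178.18], [-50.72, 133.34], [12.68, 142.11], [-81.47, 261.47], [9.98, 163.14], [-165.26, 165.26]. Speed limits (degrees/s): [136.94, 136.94, 180, 180, 180, 180].

### API

Orientations are given as a 3x3 rotation matrix whose columns are the frame's x, y, z axes.
In Python, from rig import env, cams, order gives the robot as it stands.
- The arm moves only by the tool step_arm, never from a script. Its argument "steps" is a list of rows, each an object with "xyz": the shift along the tool's x, y, z normalised to -1 to 1, where 1 is 0.04 m, a list of three; "turn": the turn, a rotation vector about the tool's x, y, z normalised to -1 to 1, where 1 is 0.08 rad, a list of three; "gripper": the gripper command: -1 is shut, 1 is fully open, values between are in proportion. A call has 1 to 20 rows; each row shifts and turns the commanded pose from where the row before left it, along the tool's axes as they then stand; what a row does not reach is not made up. A row lasts 1/12 s, in which the tool goes at most 41.7 mm and 7.16 degrees, less where a joint would pass 70% of its speed; a pose out of reach is approached as far as the arm can. A call with a number of a shift or a turn outside -1 to 1 is refused whole. A call with a gripper value outside its range is refused whole. The fingers move at their own pace and stop on an object; "squeeze" is the grip in N (left out, the last holds). Time passes only in rows, so rows that do not move let the fingers close. It gives the time, the measured TCP pose, the force and the opening at its end, in the units of the state.
- env.observe(): the state, without advancing time (a new reading comes with each control period).
- cams.get_image(name): name is "side" or "top" or "wrist"; returns (picture, depth): 400x640x3 uint8, red, green, blue; 400x640 float32, m along the optical axis (not along the pixel's ray), 0 where there is no reading.
- cams.camera_info(name): a dict with "fx", "fy", "cx", "cy" (pixels), "extrinsics" (4x4, takes a point from camera to world coordinates). Camera axes: x right, y down, z forward; pixel columns grow to the right and rows downward; lengths in m; the calibration is good to about 2 mm. The wrist camera is an equidistant fisheye: a pixel r from the principal point sees the ray r / f radians off the axis. A picture is of the moment at which its call begins: read the wrist's pose just before it. camera_info takes no time and is no camera call; for the wrist camera it gives the pose at the moment of the call.
- order.close_job(): hands the job in, once; it reports no verdict.
The state is a dict: "time_s": time; "q": joint angles; "qvel": joint speeds; "joint_efforts": joint torques, N m; "position": TCP position; "tool_rot": TCP orientation; "ft_force": force on the tool from outside, world axes, zero at the start; "wrist_torque": the same for the moment, N m; "grip_width": finger opening in m.
Only numpy, scipy, OpenCV 4.12 (cv2) and the standard library are available. Lean on these libraries where they do the work, as an engineer would, in place of code of your own. Each camera call takes 0.05 s, during which the arm holds its last target. There are 200 camera calls.

### The job

Move the four welded steel parts from the dark steel rack into the empty plywood rack, one in each bay and in the reverse order: the part at one end of the steel rack goes into the bay at the opposite end of the plywood rack, its neighbour into the bay next to that, and so on along the row. Set each one down gently, standing flat and upright on the bay's floor, never tipped over or dropped, and let go of it.

Things in the scene. Friction and masses are not known exactly. Their poses are not given: they have to be found in the camera images.
- sprocket_mid (a point): Plain steel weldment standing upright: a toothed sprocket (51 mm across its 12 teeth, 8 mm thick, at the bottom) with a round stub shaft of 24 mm diameter rising from its centre; 70 mm high over all. Mass about 0.35 kg. This point is on the vertical axis of the part, half-way up (35 mm above its underside); z points up along the stub. Loose.
- disc_mid (a point): Plain steel weldment standing upright: a smooth round flange (50 mm diameter, 8 mm thick, at the bottom; four small dark bolt holes) with a thick round stub of 30 mm diameter, with a dark bore seen in its top, rising from its centre; 64 mm high over all. Mass about 0.35 kg. This point is on the vertical axis of the part, half-way up (32 mm above its underside); z points up along the stub. Loose.
- square_mid (a point): Plain steel weldment standing upright: a square foot plate (46 x 46 x 8 mm, at the bottom) with a slim round stub shaft of 22 mm diameter rising from its centre; 82 mm high over all, the tallest. Mass about 0.35 kg. This point is on the vertical axis of the part, half-way up (41 mm above its underside); z points up along the stub. Loose.
- oblong_mid (a point): Plain steel weldment standing upright: an oblong foot plate (52 mm along its x, 40 mm along its y, 8 mm thick, at the bottom) with a square post of 24 x 24 mm (sides along its x and y) rising from its centre; 74 mm high over all. Mass about 0.35 kg. This point is on the vertical axis of the part, half-way up (37 mm above its underside); z points up along the stub. Loose.
- seat_sprocket: The shallow dark steel square seat of the steel rack in which the sprocket part stands at the start (four alike: 73 x 73 mm outside, rim 14 mm high, floor 3 mm thick). Fixed; it stays and only marks where that part came from. Origin: centre of its underside, 6 mm above the bench.
- seat_disc: The shallow dark steel square seat of the steel rack in which the disc part stands at the start (four alike: 73 x 73 mm outside, rim 14 mm high, floor 3 mm thick). Fixed; it stays and only marks where that part came from. Origin: centre of its underside, 6 mm above the bench.
- seat_square: The shallow dark steel square seat of the steel rack in which the square part stands at the start (four alike: 73 x 73 mm outside, rim 14 mm high, floor 3 mm thick). Fixed; it stays and only marks where that part came from. Origin: centre of its underside, 6 mm above the bench.
- seat_oblong: The shallow dark steel square seat of the steel rack in which the oblong part stands at the start (four alike: 73 x 73 mm outside, rim 14 mm high, floor 3 mm thick). Fixed; it stays and only marks where that part came from. Origin: centre of its underside, 6 mm above the bench.
- rack_a: The dark steel rack, full at the start: base plate 80 mm (its x) by 304 mm (its y), 6 mm thick, end plates 26 mm high, with four seats in a row along its y, centred at y = -111, -37, +37 and +111 mm from its origin. Fixed. Origin: centre of its underside, on the bench; z up. Its y points roughly to the robot's left (within 10 degrees).
- rack_b: The plywood rack, empty at the start: tray 78 mm (its x) by 300 mm (its y), walls 4 mm thick, 22 mm high, floor 4 mm thick; four bays of 70 x 70 mm in a row along its y, centred at y = -111, -37, +37, +111 mm from its origin. Fixed. Origin: centre of its underside, on the bench; z up. Its y points as the steel rack's (racks nearly parallel); either rack may be the one nearer the robot.
There are look-alikes about, which are no part of the job. What is shaped like the part that bears disc_mid but blue or pink is not meant.

How it is judged (in metres and radians):
At the end, for the whole second after the job is handed in: Each part stands in the plywood bay that mirrors its start (from the seat at y = +111 mm to the bay at y = -111 mm, +37 to -37, and so on), within 16 mm of the bay's centre along each rack axis, on the floor within 4 mm, upright within 0.08 rad, at rest and released (((y of seat_sprocket in the frame of rack_a between -0.141 and -0.081 m and y of sprocket_mid in the frame of rack_b between 0.095 and 0.127 m) or (y of seat_sprocket in the frame of rack_a between -0.067 and -0.007 m and y of sprocket_mid in the frame of rack_b between 0.021 and 0.053 m) or (y of seat_sprocket in the frame of rack_a between 0.007 and 0.067 m and y of sprocket_mid in the frame of rack_b between -0.053 and -0.021 m) or (y of seat_sprocket in the frame of rack_a between 0.081 and 0.141 m and y of sprocket_mid in the frame of rack_b between -0.127 and -0.095 m)) and x of sprocket_mid in the frame of rack_b between -0.016 and 0.016 m and z of sprocket_mid in the frame of rack_b between 0.035 and 0.043 m and angle between each of sprocket_mid, disc_mid, square_mid, oblong_mid's own z axis and vertical below 0.08 rad and linear speed of each of sprocket, disc, square, oblong below 0.01 m/s and angular speed of each of sprocket, disc, square, oblong below 0.1 rad/s and ((y of seat_disc in the frame of rack_a between -0.141 and -0.081 m and y of disc_mid in the frame of rack_b between 0.095 and 0.127 m) or (y of seat_disc in the frame of rack_a between -0.067 and -0.007 m and y of disc_mid in the frame of rack_b between 0.021 and 0.053 m) or (y of seat_disc in the frame of rack_a between 0.007 and 0.067 m and y of disc_mid in the frame of rack_b between -0.053 and -0.021 m) or (y of seat_disc in the frame of rack_a between 0.081 and 0.141 m and y of disc_mid in the frame of rack_b between -0.127 and -0.095 m)) and x of disc_mid in the frame of rack_b between -0.016 and 0.016 m and z of disc_mid in the frame of rack_b between 0.032 and 0.04 m and ((y of seat_square in the frame of rack_a between -0.141 and -0.081 m and y of square_mid in the frame of rack_b between 0.095 and 0.127 m) or (y of seat_square in the frame of rack_a between -0.067 and -0.007 m and y of square_mid in the frame of rack_b between 0.021 and 0.053 m) or (y of seat_square in the frame of rack_a between 0.007 and 0.067 m and y of square_mid in the frame of rack_b between -0.053 and -0.021 m) or (y of seat_square in the frame of rack_a between 0.081 and 0.141 m and y of square_mid in the frame of rack_b between -0.127 and -0.095 m)) and x of square_mid in the frame of rack_b between -0.016 and 0.016 m and z of square_mid in the frame of rack_b between 0.041 and 0.049 m and ((y of seat_oblong in the frame of rack_a between -0.141 and -0.081 m and y of oblong_mid in the frame of rack_b between 0.095 and 0.127 m) or (y of seat_oblong in the frame of rack_a between -0.067 and -0.007 m and y of oblong_mid in the frame of rack_b between 0.021 and 0.053 m) or (y of seat_oblong in the frame of rack_a between 0.007 and 0.067 m and y of oblong_mid in the frame of rack_b between -0.053 and -0.021 m) or (y of seat_oblong in the frame of rack_a between 0.081 and 0.141 m and y of oblong_mid in the frame of rack_b between -0.127 and -0.095 m)) and x of oblong_mid in the frame of rack_b between -0.016 and 0.016 m and z of oblong_mid in the frame of rack_b between 0.037 and 0.045 m); the robot touches nothing.
It fails at once if a steel part is tipped over (leans more than 35 degrees) (angle between any of sprocket_mid, disc_mid, square_mid, oblong_mid's own z axis and vertical above 0.61 rad).
It fails at once if a steel part is dropped or rammed into the plywood rack (more than 90 N) (contact force between any of sprocket, disc, square, oblong and rack_b above 90 N).
It also fails if it takes over 106 s, if anything falls off the work surface, if the arm or the gripper's body presses on something with over 40 N, if the wrist force passes 120 N, or if a joint passes its speed limit or range.

## Working session

There is one attempt and no reset: what is moved stays moved. The work goes in short steps, Python scripts to look and compute and a tool call to move; the robot and the scene stay as the last step left them, time stands still between calls to the robot, and variables do not carry over. Pictures are saved under pics/ and viewed, about 12 in all and at most 16, crops included, and the job is handed in when it is done.

Besides the shell and the picture viewer there is one more tool, called after "Call:" in YAML: its name, and indented under it one key for each argument. step_arm: Moves the arm, as the interface text tells. Scaled input: -1 to 1 covers 0.04 m each way for a shift and 0.08 rad each way for a turn. Its arguments: {"type":"object","properties":{"steps":{"type":"array"},"squeeze":{"type":"number"}},"required":["steps"]}

```bash
mkdir -p pics
python3 - <<'E'
from rig import env,cams,order
import cv2,numpy as np
s=env.observe();print(s['time_s'],s['position'],s['tool_rot'],s['grip_width'])
for n in ['top','side']:
    im,d=cams.get_image(n);cv2.imwrite(f'pics/{n}0.png',im[:,:,::-1]);np.save(f'pics/{n}0.npy',d)
    i=cams.camera_info(n);print(n,i['fx'],i['cx'],i['cy'],np.round(i['extrinsics'],3).tolist())
E
```

```text
0.0 [0.13262588 0.53349637 0.24971149] [[ 2.41349357e-01  9.70438083e-01 -6.44547935e-04]
 [ 9.70437267e-01 -2.41350015e-01 -1.29613200e-03]
 [-1.41337751e-03 -3.12672711e-04 -9.99998952e-01]] 0.0856925052287804
top 430.37069091434586 324.72316637241926 199.43171876509774 [[0.012, -0.983, 0.181, 0.365], [-1.0, -0.015, -0.016, -0.001], [0.018, -0.181, -0.983, 0.776], [0.0, 0.0, 0.0, 1.0]]
side 420.90890530892193 323.3446147802944 200.84987704731222 [[-0.709, -0.458, 0.536, 0.101], [-0.705, 0.45, -0.548, 0.368], [0.01, -0.767, -0.642, 0.485], [0.0, 0.0, 0.0, 1.0]]
```

View pics/top0.png

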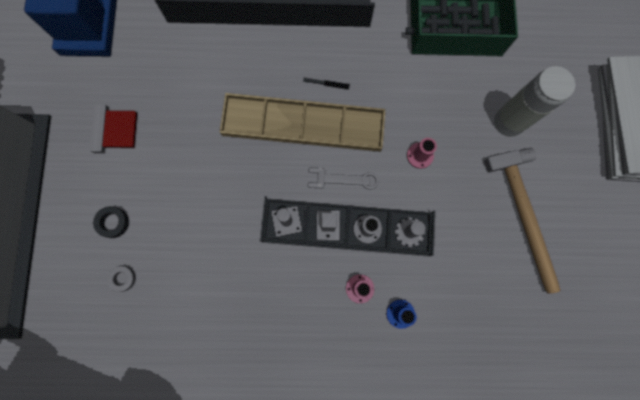

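View pics/side0.png

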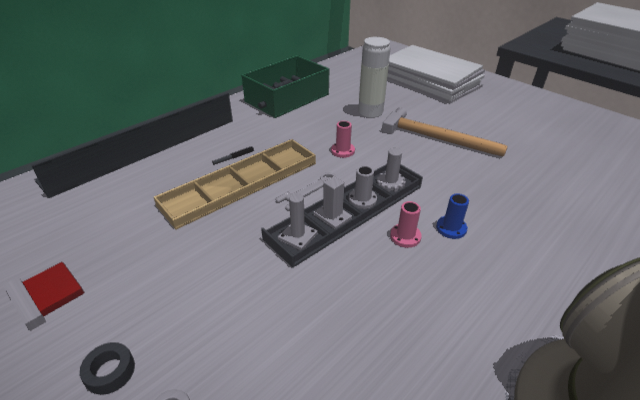

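The top view shows the plywood rack at (303,122). The steel rack below it holds, left to right (+y to -y), square (287,217), oblong (328,222), disc (369,227) and sprocket (411,230). The pink and blue discs are decoys.

```bash
cat > h.py <<'E'
from rig import env,cams,order
import cv2,numpy as np
def cloud(n,d):
    i=cams.camera_info(n);v,u=np.indices(d.shape)
    P=np.stack([(u-i['cx'])/i['fx']*d,(v-i['cy'])/i['fy']*d,d],-1)
    E=np.array(i['extrinsics']);return P@E[:3,:3].T+E[:3,3]
def rect(p):
    (c,s,a)=cv2.minAreaRect((p*1000).astype(np.float32));return np.round(c,1),np.round(s,1),round(a,1)
E
python3 - <<'E'
from h import *
im=cv2.imread('pics/top0.png');d=np.load('pics/top0.npy');W=cloud('top',d)
hsv=cv2.cvtColor(im,cv2.COLOR_BGR2HSV);z=W[...,2]
print('bench z',np.median(z[300:350,200:300]), np.std(z[300:350,200:300]))
box=np.zeros(z.shape,bool);box[85:160,210:395]=1
m=box&(hsv[...,0]>10)&(hsv[...,0]<32)&(hsv[...,1]>70)
print('ply z pct',np.percentile(z[m],[5,50,95]))
mm=m&(z>.014)&(z<.03);print('B',rect(W[mm][:,:2]),mm.sum())
box[:]=0;box[190:262,255:442]=1
m=box&(hsv[...,2]<50)&(z>-.01)&(z<.032)
print('A',rect(W[m&(z>.012)][:,:2]),m.sum(),np.percentile(z[m],[5,50,95]))
for n,u,H in [('sq',287,.091),('ob',328,.083),('disc',371,.073),('spr',413,.079)]:
    b=np.zeros(z.shape,bool);b[190:262,u-18:u+18]=1
    k=b&(z>H-.012)&(z<H+.01);p=W[k]
    print(n,k.sum(),np.round(np.median(p[:,2])*1000,1),rect(p[:,:2]))
E
```

```text
bench z 0.0008849729292155772 0.055741612293210785
ply z pct [0.00276163 0.00535602 0.02206774]
B (array([650.3,  29.1]), array([294.8,  76.8]), 85.2) 1208
A (array([456.8, -54.4]), array([299.2,  75.9]), 86.0) 3738 [0.0076097  0.01093537 0.02249653]
sq 148 91.7 (array([465.1,  54.3]), array([19.9, 20.2]), 1.4)
ob 221 83.7 (array([459.1, -19.4]), array([23.3, 22.8]), 0.6)
disc 265 73.9 (array([453.5, -88.2]), array([27.8, 29.4]), 87.8)
spr 183 79.2 (array([ 448.8, -163.7]), array([22.7, 22.9]), 43.0)
```

Call:
step_arm:
  steps:
    - {"xyz": [0,0,0],"turn": [0,0,0.9733],"gripper": 0.2}
    - {"xyz": [0,0,0],"turn": [0,0,0.9733],"gripper": 0.2}
    - {"xyz": [0,0,0],"turn": [0,0,0.9733],"gripper": 0.2}
    - {"xyz": [0,0,0],"turn": [0,0,0.9733],"gripper": 0.2}
    - {"xyz": [0,0,0],"turn": [0,0,0.9733],"gripper": 0.2}
    - {"xyz": [0,0,0],"turn": [0,0,0.9733],"gripper": 0.2}
    - {"xyz": [0,0,0],"turn": [0,0,0.9733],"gripper": 0.2}
    - {"xyz": [0,0,0],"turn": [0,0,0.9733],"gripper": 0.2}
    - {"xyz": [0,0,0],"turn": [0,0,0.9733],"gripper": 0.2}
    - {"xyz": [0,0,0],"turn": [0,0,0.9733],"gripper": 0.2}
    - {"xyz": [0,0,0],"turn": [0,0,0.9733],"gripper": 0.2}
    - {"xyz": [0,0,0],"turn": [0,0,0.9733],"gripper": 0.2}
    - {"xyz": [0,0,0],"turn": [0,0,0.9733],"gripper": 0.2}
    - {"xyz": [0,0,0],"turn": [0,0,0.9733],"gripper": 0.2}
    - {"xyz": [0,0,0],"turn": [0,0,0.9733],"gripper": 0.2}
    - {"xyz": [0,0,0],"turn": [0,0,0.9733],"gripper": 0.2}
    - {"xyz": [0,0,0],"turn": [0,0,0.9733],"gripper": 0.2}
    - {"xyz": [0,0,0],"turn": [0,0,0.9733],"gripper": 0.2}
    - {"xyz": [0,0,0],"turn": [0,0,0],"gripper": 0.2}
  squeeze: 60

```text
time_s: 1.68
position: [0.1327, 0.5336, 0.25]
tool_rot: [[0.997, -0.077, -0.0], [-0.077, -0.997, -0.001], [-0.0, 0.001, -1.0]]
ft_force: [-0.6, 0.8, -0.8]
grip_width: 0.0513
```

Call:
step_arm:
  steps:
    - {"xyz": [0.25,0.3,0],"turn": [0,0,0],"gripper": 0.2}
    - {"xyz": [0.52,0.64,0],"turn": [0,0,0],"gripper": 0.2}
    - {"xyz": [0.52,0.64,0],"turn": [0,0,0],"gripper": 0.2}
    - {"xyz": [0.52,0.64,0],"turn": [0,0,0],"gripper": 0.2}
    - {"xyz": [0.52,0.64,0],"turn": [0,0,0],"gripper": 0.2}
    - {"xyz": [0.52,0.64,0],"turn": [0,0,0],"gripper": 0.2}
    - {"xyz": [0.52,0.64,0],"turn": [0,0,0],"gripper": 0.2}
    - {"xyz": [0.52,0.64,0],"turn": [0,0,0],"gripper": 0.2}
    - {"xyz": [0.52,0.64,0],"turn": [0,0,0],"gripper": 0.2}
    - {"xyz": [0.52,0.64,0],"turn": [0,0,0],"gripper": 0.2}
    - {"xyz": [0.52,0.64,0],"turn": [0,0,0],"gripper": 0.2}
    - {"xyz": [0.52,0.64,0],"turn": [0,0,0],"gripper": 0.2}
    - {"xyz": [0.52,0.64,0],"turn": [0,0,0],"gripper": 0.2}
    - {"xyz": [0.52,0.64,0],"turn": [0,0,0],"gripper": 0.2}
    - {"xyz": [0.52,0.64,0],"turn": [0,0,0],"gripper": 0.2}
    - {"xyz": [0.52,0.64,0],"turn": [0,0,0],"gripper": 0.2}
    - {"xyz": [0.52,0.64,0],"turn": [0,0,0],"gripper": 0.2}
    - {"xyz": [0.52,0.64,0],"turn": [0,0,0],"gripper": 0.2}
    - {"xyz": [0.12,0.13,0],"turn": [0,0,0],"gripper": 0.2}
    - {"xyz": [0,0,0],"turn": [0,0,0],"gripper": 0.2}

```text
time_s: 3.35
position: [0.4672, 0.0537, 0.2498]
tool_rot: [[0.997, -0.075, -0.001], [-0.075, -0.997, 0.0], [-0.001, 0.0, -1.0]]
ft_force: [-0.2, -0.5, 0.1]
grip_width: 0.0516
```

Run:
```python
from h import *
im,d=cams.get_image('wrist');cv2.imwrite('pics/w1.png',im[:,:,::-1])
i=cams.camera_info('wrist');E=np.array(i['extrinsics']);print(i['fx'],np.round(E,3).tolist())
v,u=np.indices(d.shape);x=(u-i['cx'])/i['fx'];y=(v-i['cy'])/i['fy'];r=np.hypot(x,y)+1e-9
t=np.tan(np.minimum(r,1.4))*d;P=np.stack([x/r*t,y/r*t,d],-1)@E[:3,:3].T+E[:3,3]
for n,c,H in [('sq',(465,54),.091),('ob',(459,-19),.083)]:
    k=(np.hypot(P[...,0]-c[0]/1e3,P[...,1]-c[1]/1e3)<.03)&(abs(P[...,2]-H)<.006)&(d>0)
    if k.sum()>10: print(n,k.sum(),np.median(P[k][:,2]),rect(P[k][:,:2]))
```

```text
309.70691628693146 [[0.997, -0.07, -0.025, 0.472], [-0.075, -0.948, -0.31, 0.135], [-0.002, 0.311, -0.95, 0.373], [0.0, 0.0, 0.0, 1.0]]
sq 406 0.09097516056770705 (array([463.9,  56.4]), array([20.9, 20.1]), 86.1)
ob 500 0.08285596685599494 (array([457.7, -17.7]), array([26. , 23.4]), 86.3)
```

View pics/w1.png

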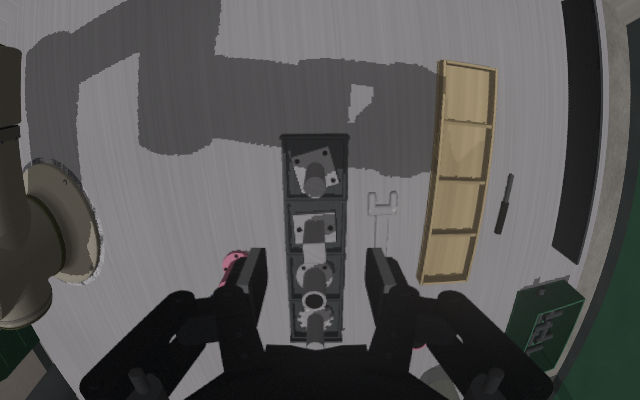

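The wrist view (jaws straddling the row, square part at (315,175), oblong at (313,240)) agrees with the top view to about 2 mm, so I'll descend on the square.

Call:
step_arm:
  steps:
    - {"xyz": [-0.07,-0.05,0.3],"turn": [0,0,0],"gripper": 0.2}
    - {"xyz": [0,0,0.6],"turn": [0,0,0],"gripper": 0.2}
    - {"xyz": [0,0,0.6],"turn": [0,0,0],"gripper": 0.2}
    - {"xyz": [0,0,0.6],"turn": [0,0,0],"gripper": 0.2}
    - {"xyz": [0,0,0.6],"turn": [0,0,0],"gripper": 0.2}
    - {"xyz": [0,0,0.6],"turn": [0,0,0],"gripper": 0.2}
    - {"xyz": [0,0,0.5],"turn": [0,0,0],"gripper": 0.2}
    - {"xyz": [0,0,0.4],"turn": [0,0,0],"gripper": 0.2}
    - {"xyz": [0,0,0.4],"turn": [0,0,0],"gripper": 0.2}
    - {"xyz": [0,0,0.275],"turn": [0,0,0],"gripper": 0.2}
    - {"xyz": [0,0,0],"turn": [0,0,0],"gripper": 0.2}
    - {"xyz": [0,0,0],"turn": [0,0,0],"gripper": -0.4}
    - {"xyz": [0,0,0],"turn": [0,0,0],"gripper": -0.6}
    - {"xyz": [0,0,0],"turn": [0,0,0],"gripper": -1}
    - {"xyz": [0,0,0],"turn": [0,0,0],"gripper": -1}
    - {"xyz": [0,0,0],"turn": [0,0,0],"gripper": -1}
    - {"xyz": [0,0,0],"turn": [0,0,0],"gripper": -1}
    - {"xyz": [0,0,0],"turn": [0,0,0],"gripper": -1}

```text
time_s: 4.9
position: [0.4643, 0.0577, 0.0564]
tool_rot: [[0.997, -0.074, 0.002], [-0.074, -0.997, 0.0], [0.002, -0.001, -1.0]]
ft_force: [0.1, 4.7, 7.4]
grip_width: 0.0207
```

Call:
step_arm:
  steps:
    - {"xyz": [0,0,-0.2],"turn": [0,0,0],"gripper": -1}
    - {"xyz": [0,0,-0.5],"turn": [0,0,0],"gripper": -1}
    - {"xyz": [0,0,-0.6],"turn": [0,0,0],"gripper": -1}
    - {"xyz": [0,0,-0.6],"turn": [0,0,0],"gripper": -1}
    - {"xyz": [0,0,-0.6],"turn": [0,0,0],"gripper": -1}
    - {"xyz": [0,0,-0.6],"turn": [0,0,0],"gripper": -1}
    - {"xyz": [0,0,-0.4],"turn": [0,0,0],"gripper": -1}
    - {"xyz": [0.25,0.17,0],"turn": [0,0,0],"gripper": -1}
    - {"xyz": [0.5,0.34,0],"turn": [0,0,0],"gripper": -1}
    - {"xyz": [0.6,0.4,0],"turn": [0,0,0],"gripper": -1}
    - {"xyz": [0.6,0.4,0],"turn": [0,0,0],"gripper": -1}
    - {"xyz": [0.6,0.4,0],"turn": [0,0,0],"gripper": -1}
    - {"xyz": [0.6,0.4,0],"turn": [0,0,0],"gripper": -1}
    - {"xyz": [0.6,0.4,0],"turn": [0,0,0],"gripper": -1}
    - {"xyz": [0.5,0.33,0],"turn": [0,0,0],"gripper": -1}
    - {"xyz": [0.3,0.2,0],"turn": [0,0,0],"gripper": -1}
    - {"xyz": [0.12,0.07,0],"turn": [0,0,0],"gripper": -1}
    - {"xyz": [0,0,0],"turn": [0,0,0],"gripper": -1}
    - {"xyz": [0,0,0],"turn": [0,0,0],"gripper": -1}

```text
time_s: 6.48
position: [0.6402, -0.0804, 0.1945]
tool_rot: [[0.997, -0.074, -0.002], [-0.074, -0.997, 0.001], [-0.002, -0.0, -1.0]]
ft_force: [0.1, 0.8, -3.6]
grip_width: 0.0208
```

```bash
cat >> h.py <<'E'
def look(name,parts):
    im,d=cams.get_image('top');cv2.imwrite(f'pics/{name}.png',im[:,:,::-1]);W=cloud('top',d)
    for c,r,z0,z1 in parts:
        k=(np.hypot(W[...,0]-c[0],W[...,1]-c[1])<r)&(W[...,2]>z0)&(W[...,2]<z1)
        if k.sum()>8:print(c,k.sum(),np.round(W[k].mean(0)*1e3,1),rect(W[k][:,:2]))
    return im,W
E
python3 - <<'E'
from h import *
s=env.observe();print(s['position'],s['ft_force'])
im,d=cams.get_image('wrist');cv2.imwrite('pics/w2.png',im[:,:,::-1])
im,d=cams.get_image('side');cv2.imwrite('pics/s2.png',im[:,:,::-1])
cv2.imwrite('pics/c2.png',np.hstack([cv2.imread('pics/w2.png')[60:400,100:500],cv2.imread('pics/s2.png')[60:400,140:540]]))
E
```

```text
[ 0.64015465 -0.08035882  0.1945023 ] [ 0.1237951   0.8270875  -3.56389386]
```

View pics/c2.png

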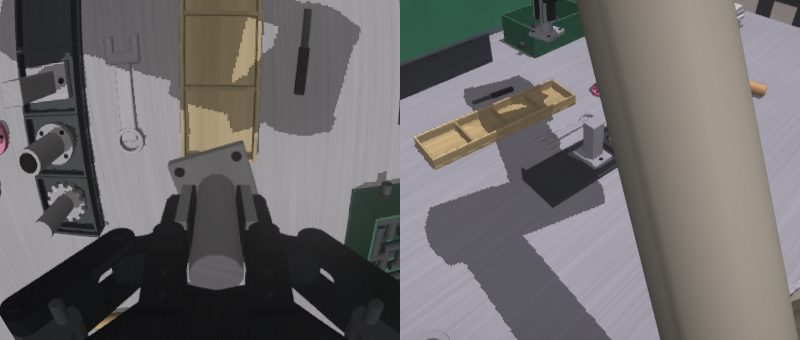

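Left crop: the square hangs upright, with its plate at (210,170) yawed about 15° against the bay. Right crop: the arm hides the rest. I'll straighten it and lower.

Call:
step_arm:
  steps:
    - {"xyz": [0.02,0.02,0.3],"turn": [0,0,0.9],"gripper": -1}
    - {"xyz": [0,0,0.5],"turn": [0,0,0.9],"gripper": -1}
    - {"xyz": [0,0,0.5],"turn": [0,0,0.9],"gripper": -1}
    - {"xyz": [0,0,0.5],"turn": [0,0,0],"gripper": -1}
    - {"xyz": [0,0,0.5],"turn": [0,0,0],"gripper": -1}
    - {"xyz": [0,0,0.4],"turn": [0,0,0],"gripper": -1}
    - {"xyz": [0,0,0.3],"turn": [0,0,0],"gripper": -1}
    - {"xyz": [0,0,0.2],"turn": [0,0,0],"gripper": -1}
    - {"xyz": [0,0,0.1],"turn": [0,0,0],"gripper": -1}
    - {"xyz": [0,0,0.06],"turn": [0,0,0],"gripper": -1}
    - {"xyz": [0,0,0.04],"turn": [0,0,0],"gripper": -1}
    - {"xyz": [0,0,0.02],"turn": [0,0,0],"gripper": -1}
    - {"xyz": [0,0,0],"turn": [0,0,0],"gripper": -1}

```text
time_s: 7.67
position: [0.6417, -0.0815, 0.059]
tool_rot: [[0.958, -0.286, 0.001], [-0.286, -0.958, -0.0], [0.001, 0.0, -1.0]]
ft_force: [0.1, -0.8, -2.2]
grip_width: 0.0207
```

Call:
step_arm:
  steps:
    - {"xyz": [0,0,0.05],"turn": [0,0,0],"gripper": -1}
    - {"xyz": [0,0,0.04],"turn": [0,0,0],"gripper": -1}
    - {"xyz": [0,0,0.03],"turn": [0,0,0],"gripper": -1}
    - {"xyz": [0,0,0.02],"turn": [0,0,0],"gripper": -1}
    - {"xyz": [0,0,0.02],"turn": [0,0,0],"gripper": -1}
    - {"xyz": [0,0,0.01],"turn": [0,0,0],"gripper": -1}
    - {"xyz": [0,0,0],"turn": [0,0,0],"gripper": -1}

```text
time_s: 8.25
position: [0.6415, -0.0815, 0.0516]
tool_rot: [[0.958, -0.286, -0.0], [-0.286, -0.958, 0.0], [-0.0, 0.0, -1.0]]
ft_force: [0.3, -0.5, -3.2]
grip_width: 0.0203
```

Not touching yet. I'll go down in small steps.

Call:
step_arm:
  steps:
    - {"xyz": [0,0,0.012],"turn": [0,0,0],"gripper": -1}
    - {"xyz": [0,0,0.012],"turn": [0,0,0],"gripper": -1}
    - {"xyz": [0,0,0],"turn": [0,0,0],"gripper": -1}

```text
time_s: 8.5
position: [0.6417, -0.0815, 0.0515]
tool_rot: [[0.958, -0.286, 0.001], [-0.286, -0.958, -0.0], [0.001, 0.0, -1.0]]
ft_force: [-1.8, 1.1, 3.3]
grip_width: 0.0209
```

Call:
step_arm:
  steps:
    - {"xyz": [0,0,0],"turn": [0,0,0],"gripper": -0.3}
    - {"xyz": [0,0,0],"turn": [0,0,0],"gripper": 0}
    - {"xyz": [0,0,0],"turn": [0,0,0],"gripper": 0.2}
    - {"xyz": [0,0,0],"turn": [0,0,0],"gripper": 0.2}
    - {"xyz": [0,0,0],"turn": [0,0,0],"gripper": 0.2}
    - {"xyz": [0,0,-0.2],"turn": [0,0,0],"gripper": 0.2}
    - {"xyz": [0,0,-0.5],"turn": [0,0,0],"gripper": 0.2}
    - {"xyz": [0,0,-0.7],"turn": [0,0,0],"gripper": 0.2}
    - {"xyz": [0,0,-0.7],"turn": [0,0,0],"gripper": 0.2}
    - {"xyz": [0,0,-0.7],"turn": [0,0,-0.9],"gripper": 0.2}
    - {"xyz": [0,0,-0.4],"turn": [0,0,-0.9],"gripper": 0.2}
    - {"xyz": [0,0,-0.1],"turn": [0,0,-0.9],"gripper": 0.2}
    - {"xyz": [0,0,0],"turn": [0,0,0],"gripper": 0.2}

```text
time_s: 9.58
position: [0.642, -0.0816, 0.1852]
tool_rot: [[0.997, -0.072, 0.004], [-0.072, -0.997, -0.001], [0.004, 0.001, -1.0]]
ft_force: [-0.2, 0.4, -0.2]
grip_width: 0.051
```

Call:
step_arm:
  steps:
    - {"xyz": [-0.25,-0.07,0],"turn": [0,0,0],"gripper": 0.2}
    - {"xyz": [-0.5,-0.13,0],"turn": [0,0,0],"gripper": 0.2}
    - {"xyz": [-0.6,-0.16,0],"turn": [0,0,0],"gripper": 0.2}
    - {"xyz": [-0.6,-0.16,0],"turn": [0,0,0],"gripper": 0.2}
    - {"xyz": [-0.6,-0.16,0],"turn": [0,0,0],"gripper": 0.2}
    - {"xyz": [-0.6,-0.16,0],"turn": [0,0,0],"gripper": 0.2}
    - {"xyz": [-0.6,-0.16,0],"turn": [0,0,0],"gripper": 0.2}
    - {"xyz": [-0.5,-0.13,0],"turn": [0,0,0],"gripper": 0.2}
    - {"xyz": [-0.3,-0.08,0],"turn": [0,0,0],"gripper": 0.2}
    - {"xyz": [-0.14,-0.03,0],"turn": [0,0,0],"gripper": 0.2}
    - {"xyz": [0,0,0],"turn": [0,0,0],"gripper": 0.2}
    - {"xyz": [0,0,0],"turn": [0,0,0],"gripper": 0.2}

```text
time_s: 10.58
position: [0.4587, -0.0183, 0.1828]
tool_rot: [[0.997, -0.076, 0.0], [-0.076, -0.997, -0.0], [0.0, 0.0, -1.0]]
ft_force: [0.5, -0.3, -0.1]
grip_width: 0.0513
```

Run:
```python
from h import *
print(env.observe()['position'])
im,W=look('t3',[((.641,-.0815),.035,.075,.095)])
w,_=cams.get_image('wrist');s,_=cams.get_image('side')
cv2.imwrite('pics/c3.png',np.hstack([w[60:400,100:500],s[60:400,140:540]])[:,:,::-1])
```

```text
[ 0.45866712 -0.01827751  0.18281025]
(0.641, -0.0815) 148 [638.6 -83.5  85.2] (array([639.8, -83.7]), array([20.5, 21.3]), 86.7)
```

View pics/c3.png

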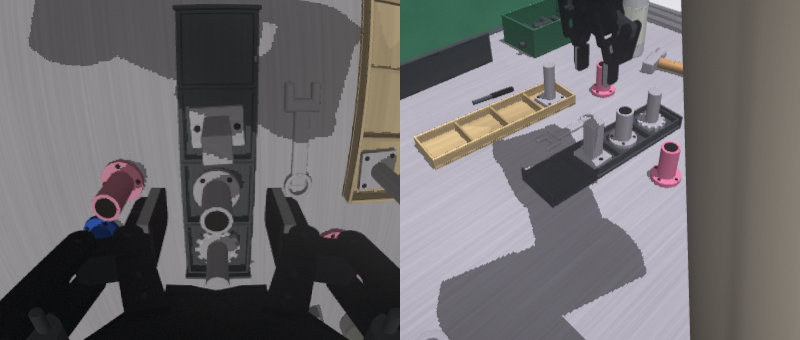

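Right crop: the square stands in its end bay, (550,85), 2 mm off centre. The oblong is nearly aligned with the jaws, so I'll descend and grip.

Call:
step_arm:
  steps:
    - {"xyz": [0,0,0.3],"turn": [0,0,0],"gripper": 0.2}
    - {"xyz": [0,0,0.5],"turn": [0,0,0],"gripper": 0.2}
    - {"xyz": [0,0,0.5],"turn": [0,0,0],"gripper": 0.2}
    - {"xyz": [0,0,0.5],"turn": [0,0,0],"gripper": 0.2}
    - {"xyz": [0,0,0.5],"turn": [0,0,0],"gripper": 0.2}
    - {"xyz": [0,0,0.4],"turn": [0,0,0],"gripper": 0.2}
    - {"xyz": [0,0,0.3],"turn": [0,0,0],"gripper": 0.2}
    - {"xyz": [0,0,0.2],"turn": [0,0,0],"gripper": 0.2}
    - {"xyz": [0,0,0],"turn": [0,0,0],"gripper": 0.2}
    - {"xyz": [0,0,0],"turn": [0,0,0],"gripper": -0.3}
    - {"xyz": [0,0,0],"turn": [0,0,0],"gripper": -0.5}
    - {"xyz": [0,0,0],"turn": [0,0,0],"gripper": -0.7}
    - {"xyz": [0,0,0],"turn": [0,0,0],"gripper": -1}
    - {"xyz": [0,0,0],"turn": [0,0,0],"gripper": -1}
    - {"xyz": [0,0,0],"turn": [0,0,0],"gripper": -1}
    - {"xyz": [0,0,0],"turn": [0,0,0],"gripper": -1}
    - {"xyz": [0,0,0],"turn": [0,0,0],"gripper": -1}

```text
time_s: 12.15
position: [0.459, -0.0183, 0.0556]
tool_rot: [[0.997, -0.074, 0.003], [-0.074, -0.997, -0.001], [0.003, 0.001, -1.0]]
ft_force: [2.1, 0.4, 6.8]
grip_width: 0.0234
```

Call:
step_arm:
  steps:
    - {"xyz": [0,0,-0.2],"turn": [0,0,0],"gripper": -1}
    - {"xyz": [0,0,-0.5],"turn": [0,0,0],"gripper": -1}
    - {"xyz": [0,0,-0.6],"turn": [0,0,0],"gripper": -1}
    - {"xyz": [0,0,-0.6],"turn": [0,0,0],"gripper": -1}
    - {"xyz": [0,0,-0.6],"turn": [0,0,0],"gripper": -1}
    - {"xyz": [0,0,-0.6],"turn": [0,0,0],"gripper": -1}
    - {"xyz": [0,0,-0.4],"turn": [0,0,0],"gripper": -1}
    - {"xyz": [0.25,-0.035,0],"turn": [0,0,0],"gripper": -1}
    - {"xyz": [0.5,-0.07,0],"turn": [0,0,0],"gripper": -1}
    - {"xyz": [0.6,-0.08,0],"turn": [0,0,0],"gripper": -1}
    - {"xyz": [0.6,-0.08,0],"turn": [0,0,0],"gripper": -1}
    - {"xyz": [0.6,-0.08,0],"turn": [0,0,0],"gripper": -1}
    - {"xyz": [0.6,-0.08,0],"turn": [0,0,0],"gripper": -1}
    - {"xyz": [0.6,-0.08,0],"turn": [0,0,0],"gripper": -1}
    - {"xyz": [0.5,-0.07,0],"turn": [0,0,0],"gripper": -1}
    - {"xyz": [0.3,-0.04,0],"turn": [0,0,0],"gripper": -1}
    - {"xyz": [0.12,-0.02,0],"turn": [0,0,0],"gripper": -1}
    - {"xyz": [0,0,0],"turn": [0,0,0],"gripper": -1}
    - {"xyz": [0,0,0],"turn": [0,0,0],"gripper": -1}

```text
time_s: 13.73
position: [0.6454, -0.0065, 0.1943]
tool_rot: [[0.997, -0.074, -0.002], [-0.074, -0.997, 0.0], [-0.002, -0.0, -1.0]]
ft_force: [0.0, 0.5, -5.0]
grip_width: 0.0236
```

Call:
step_arm:
  steps:
    - {"xyz": [0.04,0.0,0.3],"turn": [0,0,0],"gripper": -1}
    - {"xyz": [0,0,0.5],"turn": [0,0,0],"gripper": -1}
    - {"xyz": [0,0,0.5],"turn": [0,0,0],"gripper": -1}
    - {"xyz": [0,0,0.5],"turn": [0,0,0],"gripper": -1}
    - {"xyz": [0,0,0.5],"turn": [0,0,0],"gripper": -1}
    - {"xyz": [0,0,0.4],"turn": [0,0,0],"gripper": -1}
    - {"xyz": [0,0,0.3],"turn": [0,0,0],"gripper": -1}
    - {"xyz": [0,0,0.2],"turn": [0,0,0],"gripper": -1}
    - {"xyz": [0,0,0.1],"turn": [0,0,0],"gripper": -1}
    - {"xyz": [0,0,0.06],"turn": [0,0,0],"gripper": -1}
    - {"xyz": [0,0,0.04],"turn": [0,0,0],"gripper": -1}
    - {"xyz": [0,0,0.03],"turn": [0,0,0],"gripper": -1}
    - {"xyz": [0,0,0.02],"turn": [0,0,0],"gripper": -1}
    - {"xyz": [0,0,0],"turn": [0,0,0],"gripper": -1}

```text
time_s: 14.9
position: [0.648, -0.0068, 0.0571]
tool_rot: [[0.997, -0.074, 0.001], [-0.074, -0.997, -0.0], [0.001, 0.0, -1.0]]
ft_force: [-0.5, 0.7, -4.8]
grip_width: 0.0231
```

Call:
step_arm:
  steps:
    - {"xyz": [0,0,0.04],"turn": [0,0,0],"gripper": -1}
    - {"xyz": [0,0,0.03],"turn": [0,0,0],"gripper": -1}
    - {"xyz": [0,0,0.02],"turn": [0,0,0],"gripper": -1}
    - {"xyz": [0,0,0.02],"turn": [0,0,0],"gripper": -1}
    - {"xyz": [0,0,0.015],"turn": [0,0,0],"gripper": -1}
    - {"xyz": [0,0,0.015],"turn": [0,0,0],"gripper": -1}
    - {"xyz": [0,0,0],"turn": [0,0,0],"gripper": -1}

```text
time_s: 15.48
position: [0.6479, -0.0067, 0.051]
tool_rot: [[0.997, -0.074, -0.0], [-0.074, -0.997, 0.0], [-0.0, 0.0, -1.0]]
ft_force: [-0.2, -0.0, -4.6]
grip_width: 0.0234
```

Call:
step_arm:
  steps:
    - {"xyz": [0,0,0.012],"turn": [0,0,0],"gripper": -1}
    - {"xyz": [0,0,0.012],"turn": [0,0,0],"gripper": -1}
    - {"xyz": [0,0,0],"turn": [0,0,0],"gripper": -1}

```text
time_s: 15.73
position: [0.648, -0.0068, 0.0507]
tool_rot: [[0.997, -0.074, 0.0], [-0.074, -0.997, -0.0], [0.0, 0.0, -1.0]]
ft_force: [-1.2, -0.0, -0.2]
grip_width: 0.0233
```

Call:
step_arm:
  steps:
    - {"xyz": [0,0,0.008],"turn": [0,0,0],"gripper": -0.3}
    - {"xyz": [0,0,0],"turn": [0,0,0],"gripper": 0}
    - {"xyz": [0,0,0],"turn": [0,0,0],"gripper": 0.2}
    - {"xyz": [0,0,0],"turn": [0,0,0],"gripper": 0.2}
    - {"xyz": [0,0,0],"turn": [0,0,0],"gripper": 0.2}
    - {"xyz": [0,0,-0.2],"turn": [0,0,0],"gripper": 0.2}
    - {"xyz": [0,0,-0.5],"turn": [0,0,0],"gripper": 0.2}
    - {"xyz": [0,0,-0.7],"turn": [0,0,0],"gripper": 0.2}
    - {"xyz": [0,0,-0.7],"turn": [0,0,0],"gripper": 0.2}
    - {"xyz": [0,0,-0.7],"turn": [0,0,0],"gripper": 0.2}
    - {"xyz": [0,0,-0.5],"turn": [0,0,0],"gripper": 0.2}
    - {"xyz": [0,0,0],"turn": [0,0,0],"gripper": 0.2}

```text
time_s: 16.73
position: [0.6494, -0.007, 0.1876]
tool_rot: [[0.997, -0.074, 0.009], [-0.074, -0.997, -0.002], [0.009, 0.001, -1.0]]
ft_force: [-0.5, -0.1, 0.9]
grip_width: 0.0509
```

Call:
step_arm:
  steps:
    - {"xyz": [-0.25,0.13,0],"turn": [0,0,0],"gripper": 0.2}
    - {"xyz": [-0.5,0.25,0],"turn": [0,0,0],"gripper": 0.2}
    - {"xyz": [-0.6,0.3,0],"turn": [0,0,0],"gripper": 0.2}
    - {"xyz": [-0.6,0.3,0],"turn": [0,0,0],"gripper": 0.2}
    - {"xyz": [-0.6,0.3,0],"turn": [0,0,0],"gripper": 0.2}
    - {"xyz": [-0.6,0.3,0],"turn": [0,0,0],"gripper": 0.2}
    - {"xyz": [-0.6,0.3,0],"turn": [0,0,0],"gripper": 0.2}
    - {"xyz": [-0.5,0.26,0],"turn": [0,0,0],"gripper": 0.2}
    - {"xyz": [-0.3,0.16,0],"turn": [0,0,0],"gripper": 0.2}
    - {"xyz": [-0.155,0.085,0],"turn": [0,0,0],"gripper": 0.2}
    - {"xyz": [0,0,0],"turn": [0,0,0],"gripper": 0.2}
    - {"xyz": [0,0,0],"turn": [0,0,0],"gripper": 0.2}

```text
time_s: 17.73
position: [0.4536, -0.0879, 0.182]
tool_rot: [[0.997, -0.075, 0.001], [-0.075, -0.997, -0.0], [0.001, 0.0, -1.0]]
ft_force: [0.6, 0.9, 0.0]
grip_width: 0.0509
```

Run:
```python
from h import *
print(env.observe()['position'])
im,W=look('t4',[((.641,-.0815),.035,.075,.095),((.648,-.0068),.035,.068,.09)])
w,_=cams.get_image('wrist');s,_=cams.get_image('side')
cv2.imwrite('pics/c4.png',np.hstack([w[60:400,100:500],s[60:400,140:540]])[:,:,::-1])
```

```text
[ 0.45356019 -0.08790996  0.18201678]
(0.648, -0.0068) 212 [645.9  -7.4  77.9] (array([646.8,  -7.4]), array([24.6, 24. ]), 0.3)
```

View pics/c4.png

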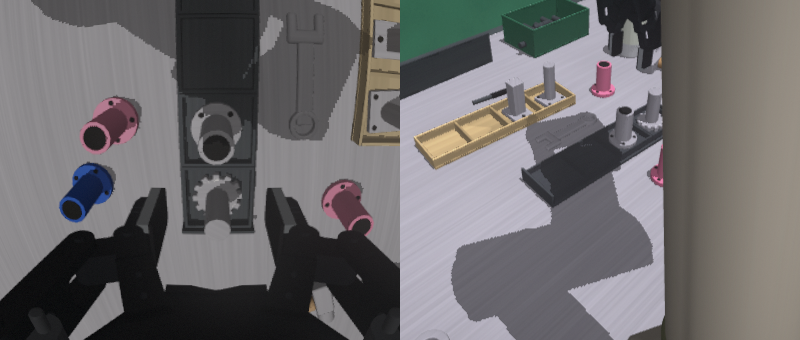

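Right crop: the square (548,85) and the oblong (515,100) both stand in their bays, with the oblong within 1 mm of centre. I'll descend on the disc.

Call:
step_arm:
  steps:
    - {"xyz": [0,0,0.3],"turn": [0,0,0],"gripper": 0.2}
    - {"xyz": [0,0,0.5],"turn": [0,0,0],"gripper": 0.2}
    - {"xyz": [0,0,0.5],"turn": [0,0,0],"gripper": 0.2}
    - {"xyz": [0,0,0.5],"turn": [0,0,0],"gripper": 0.2}
    - {"xyz": [0,0,0.5],"turn": [0,0,0],"gripper": 0.2}
    - {"xyz": [0,0,0.4],"turn": [0,0,0],"gripper": 0.2}
    - {"xyz": [0,0,0.3],"turn": [0,0,0],"gripper": 0.2}
    - {"xyz": [0,0,0.2],"turn": [0,0,0],"gripper": 0.2}
    - {"xyz": [0,0,0],"turn": [0,0,0],"gripper": 0.2}
    - {"xyz": [0,0,0],"turn": [0,0,0],"gripper": -0.2}
    - {"xyz": [0,0,0],"turn": [0,0,0],"gripper": -0.4}
    - {"xyz": [0,0,0],"turn": [0,0,0],"gripper": -0.6}
    - {"xyz": [0,0,0],"turn": [0,0,0],"gripper": -1}
    - {"xyz": [0,0,0],"turn": [0,0,0],"gripper": -1}
    - {"xyz": [0,0,0],"turn": [0,0,0],"gripper": -1}
    - {"xyz": [0,0,0],"turn": [0,0,0],"gripper": -1}
    - {"xyz": [0,0,0],"turn": [0,0,0],"gripper": -1}

```text
time_s: 19.3
position: [0.4537, -0.088, 0.0546]
tool_rot: [[0.997, -0.075, 0.002], [-0.075, -0.997, -0.001], [0.002, 0.001, -1.0]]
ft_force: [1.0, 1.3, 6.7]
grip_width: 0.0288
```

Call:
step_arm:
  steps:
    - {"xyz": [0,0,-0.2],"turn": [0,0,0],"gripper": -1}
    - {"xyz": [0,0,-0.5],"turn": [0,0,0],"gripper": -1}
    - {"xyz": [0,0,-0.6],"turn": [0,0,0],"gripper": -1}
    - {"xyz": [0,0,-0.6],"turn": [0,0,0],"gripper": -1}
    - {"xyz": [0,0,-0.6],"turn": [0,0,0],"gripper": -1}
    - {"xyz": [0,0,-0.6],"turn": [0,0,0],"gripper": -1}
    - {"xyz": [0,0,-0.4],"turn": [0,0,0],"gripper": -1}
    - {"xyz": [0.25,-0.22,0],"turn": [0,0,0],"gripper": -1}
    - {"xyz": [0.5,-0.45,0],"turn": [0,0,0],"gripper": -1}
    - {"xyz": [0.6,-0.54,0],"turn": [0,0,0],"gripper": -1}
    - {"xyz": [0.6,-0.54,0],"turn": [0,0,0],"gripper": -1}
    - {"xyz": [0.6,-0.54,0],"turn": [0,0,0],"gripper": -1}
    - {"xyz": [0.6,-0.54,0],"turn": [0,0,0],"gripper": -1}
    - {"xyz": [0.6,-0.54,0],"turn": [0,0,0],"gripper": -1}
    - {"xyz": [0.5,-0.45,0],"turn": [0,0,0],"gripper": -1}
    - {"xyz": [0.3,-0.27,0],"turn": [0,0,0],"gripper": -1}
    - {"xyz": [0.14,-0.12,0],"turn": [0,0,0],"gripper": -1}
    - {"xyz": [0,0,0],"turn": [0,0,0],"gripper": -1}
    - {"xyz": [0,0,0],"turn": [0,0,0],"gripper": -1}

```text
time_s: 20.88
position: [0.652, 0.0656, 0.1936]
tool_rot: [[0.997, -0.075, -0.002], [-0.075, -0.997, -0.0], [-0.002, 0.0, -1.0]]
ft_force: [0.6, -0.0, -2.5]
grip_width: 0.0291
```

Call:
step_arm:
  steps:
    - {"xyz": [0.03,0.0,0.3],"turn": [0,0,0],"gripper": -1}
    - {"xyz": [0,0,0.5],"turn": [0,0,0],"gripper": -1}
    - {"xyz": [0,0,0.5],"turn": [0,0,0],"gripper": -1}
    - {"xyz": [0,0,0.5],"turn": [0,0,0],"gripper": -1}
    - {"xyz": [0,0,0.5],"turn": [0,0,0],"gripper": -1}
    - {"xyz": [0,0,0.4],"turn": [0,0,0],"gripper": -1}
    - {"xyz": [0,0,0.3],"turn": [0,0,0],"gripper": -1}
    - {"xyz": [0,0,0.2],"turn": [0,0,0],"gripper": -1}
    - {"xyz": [0,0,0.1],"turn": [0,0,0],"gripper": -1}
    - {"xyz": [0,0,0.06],"turn": [0,0,0],"gripper": -1}
    - {"xyz": [0,0,0.05],"turn": [0,0,0],"gripper": -1}
    - {"xyz": [0,0,0.04],"turn": [0,0,0],"gripper": -1}
    - {"xyz": [0,0,0.03],"turn": [0,0,0],"gripper": -1}
    - {"xyz": [0,0,0.03],"turn": [0,0,0],"gripper": -1}
    - {"xyz": [0,0,0.02],"turn": [0,0,0],"gripper": -1}
    - {"xyz": [0,0,0.02],"turn": [0,0,0],"gripper": -1}
    - {"xyz": [0,0,0],"turn": [0,0,0],"gripper": -1}

```text
time_s: 22.3
position: [0.6539, 0.066, 0.0518]
tool_rot: [[0.997, -0.074, -0.0], [-0.074, -0.997, -0.0], [-0.0, 0.0, -1.0]]
ft_force: [0.6, -0.3, -3.2]
grip_width: 0.0289
```

Call:
step_arm:
  steps:
    - {"xyz": [0,0,0.015],"turn": [0,0,0],"gripper": -1}
    - {"xyz": [0,0,0.015],"turn": [0,0,0],"gripper": -1}
    - {"xyz": [0,0,0.012],"turn": [0,0,0],"gripper": -1}
    - {"xyz": [0,0,0],"turn": [0,0,0],"gripper": -1}

```text
time_s: 22.63
position: [0.6539, 0.066, 0.0501]
tool_rot: [[0.997, -0.074, -0.0], [-0.074, -0.997, -0.0], [-0.0, 0.0, -1.0]]
ft_force: [-0.3, 0.6, -3.2]
grip_width: 0.0288
```

Call:
step_arm:
  steps:
    - {"xyz": [0,0,0.012],"turn": [0,0,0],"gripper": -1}
    - {"xyz": [0,0,0.012],"turn": [0,0,0],"gripper": -1}
    - {"xyz": [0,0,0],"turn": [0,0,0],"gripper": -1}

```text
time_s: 22.88
position: [0.654, 0.066, 0.0496]
tool_rot: [[0.997, -0.074, 0.0], [-0.074, -0.997, -0.0], [0.0, 0.0, -1.0]]
ft_force: [-1.6, -0.2, 1.0]
grip_width: 0.0287
```

Call:
step_arm:
  steps:
    - {"xyz": [0,0,0],"turn": [0,0,0],"gripper": -0.2}
    - {"xyz": [0,0,0],"turn": [0,0,0],"gripper": 0}
    - {"xyz": [0,0,0],"turn": [0,0,0],"gripper": 0.2}
    - {"xyz": [0,0,0],"turn": [0,0,0],"gripper": 0.2}
    - {"xyz": [0,0,0],"turn": [0,0,0],"gripper": 0.2}
    - {"xyz": [0,0,-0.2],"turn": [0,0,0],"gripper": 0.2}
    - {"xyz": [0,0,-0.5],"turn": [0,0,0],"gripper": 0.2}
    - {"xyz": [0,0,-0.7],"turn": [0,0,0],"gripper": 0.2}
    - {"xyz": [0,0,-0.7],"turn": [0,0,0],"gripper": 0.2}
    - {"xyz": [0,0,-0.7],"turn": [0,0,0],"gripper": 0.2}
    - {"xyz": [0,0,-0.5],"turn": [0,0,0],"gripper": 0.2}
    - {"xyz": [0,0,0],"turn": [0,0,0],"gripper": 0.2}

```text
time_s: 23.88
position: [0.6555, 0.066, 0.187]
tool_rot: [[0.997, -0.074, 0.009], [-0.074, -0.997, -0.001], [0.009, 0.0, -1.0]]
ft_force: [-0.8, -0.0, 0.9]
grip_width: 0.0513
```

Call:
step_arm:
  steps:
    - {"xyz": [-0.2,0.27,0],"turn": [0,0,0],"gripper": 0.2}
    - {"xyz": [-0.4,0.52,0],"turn": [0,0,0],"gripper": 0.2}
    - {"xyz": [-0.5,0.65,0],"turn": [0,0,0],"gripper": 0.2}
    - {"xyz": [-0.5,0.65,0],"turn": [0,0,0],"gripper": 0.2}
    - {"xyz": [-0.5,0.65,0],"turn": [0,0,0],"gripper": 0.2}
    - {"xyz": [-0.5,0.65,0],"turn": [0,0,0],"gripper": 0.2}
    - {"xyz": [-0.5,0.65,0],"turn": [0,0,0],"gripper": 0.2}
    - {"xyz": [-0.5,0.65,0],"turn": [0,0,0],"gripper": 0.2}
    - {"xyz": [-0.5,0.65,0],"turn": [0,0,0],"gripper": 0.2}
    - {"xyz": [-0.35,0.45,0],"turn": [0,0,0],"gripper": 0.2}
    - {"xyz": [-0.16,0.21,0],"turn": [0,0,0],"gripper": 0.2}
    - {"xyz": [-0.08,0.105,0],"turn": [0,0,0],"gripper": 0.2}
    - {"xyz": [0,0,0],"turn": [0,0,0],"gripper": 0.2}
    - {"xyz": [0,0,0],"turn": [0,0,0],"gripper": 0.2}

```text
time_s: 25.05
position: [0.4492, -0.1631, 0.1812]
tool_rot: [[0.997, -0.074, 0.0], [-0.074, -0.997, 0.0], [0.0, -0.0, -1.0]]
ft_force: [0.3, -0.1, 0.4]
grip_width: 0.0513
```

Run:
```python
from h import *
print(env.observe()['position'])
im,W=look('t5',[((.641,-.0815),.035,.075,.095),((.648,-.0068),.035,.068,.09),((.653,.066),.035,.058,.08)])
w,_=cams.get_image('wrist');s,_=cams.get_image('side')
cv2.imwrite('pics/c5.png',np.hstack([w[60:400,100:500],s[60:400,140:540]])[:,:,::-1])
```

```text
[ 0.44920779 -0.16308526  0.18123975]
(0.641, -0.0815) 146 [638.6 -83.5  85.1] (array([639.9, -83.7]), array([20.4, 21.2]), 86.7)
(0.648, -0.0068) 211 [645.8  -7.3  78. ] (array([647.1,  -7.4]), array([24.6, 24.1]), 0.7)
(0.653, 0.066) 248 [652.   64.5  68.2] (array([653.2,  64.7]), array([28.7, 29.1]), 65.9)
```

View pics/c5.png

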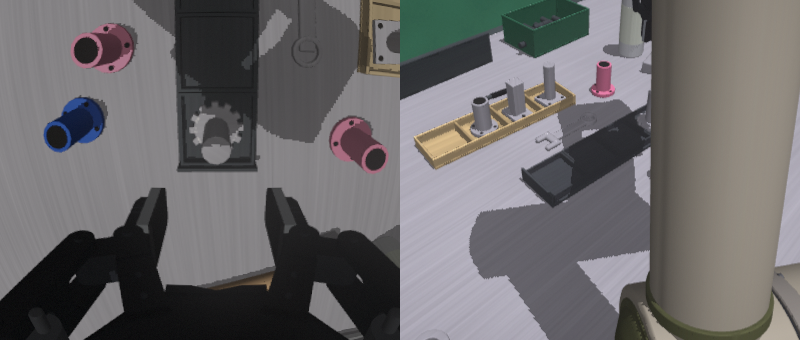

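Three parts stand in their bays, each within about 3 mm of centre. The sprocket (215,130) is centred between the jaws. Descending.

Call:
step_arm:
  steps:
    - {"xyz": [0,0,0.3],"turn": [0,0,0],"gripper": 0.2}
    - {"xyz": [0,0,0.5],"turn": [0,0,0],"gripper": 0.2}
    - {"xyz": [0,0,0.5],"turn": [0,0,0],"gripper": 0.2}
    - {"xyz": [0,0,0.5],"turn": [0,0,0],"gripper": 0.2}
    - {"xyz": [0,0,0.5],"turn": [0,0,0],"gripper": 0.2}
    - {"xyz": [0,0,0.4],"turn": [0,0,0],"gripper": 0.2}
    - {"xyz": [0,0,0.3],"turn": [0,0,0],"gripper": 0.2}
    - {"xyz": [0,0,0.16],"turn": [0,0,0],"gripper": 0.2}
    - {"xyz": [0,0,0],"turn": [0,0,0],"gripper": 0.2}
    - {"xyz": [0,0,0],"turn": [0,0,0],"gripper": -0.3}
    - {"xyz": [0,0,0],"turn": [0,0,0],"gripper": -0.5}
    - {"xyz": [0,0,0],"turn": [0,0,0],"gripper": -0.7}
    - {"xyz": [0,0,0],"turn": [0,0,0],"gripper": -1}
    - {"xyz": [0,0,0],"turn": [0,0,0],"gripper": -1}
    - {"xyz": [0,0,0],"turn": [0,0,0],"gripper": -1}
    - {"xyz": [0,0,0],"turn": [0,0,0],"gripper": -1}
    - {"xyz": [0,0,0],"turn": [0,0,0],"gripper": -1}

```text
time_s: 26.62
position: [0.4493, -0.1637, 0.0557]
tool_rot: [[0.997, -0.075, 0.002], [-0.075, -0.997, -0.001], [0.002, 0.001, -1.0]]
ft_force: [1.4, 2.0, 6.9]
grip_width: 0.0227
```

Call:
step_arm:
  steps:
    - {"xyz": [0,0,-0.2],"turn": [0,0,0],"gripper": -1}
    - {"xyz": [0,0,-0.5],"turn": [0,0,0],"gripper": -1}
    - {"xyz": [0,0,-0.6],"turn": [0,0,0],"gripper": -1}
    - {"xyz": [0,0,-0.6],"turn": [0,0,0],"gripper": -1}
    - {"xyz": [0,0,-0.6],"turn": [0,0,0],"gripper": -1}
    - {"xyz": [0,0,-0.6],"turn": [0,0,0],"gripper": -1}
    - {"xyz": [0,0,-0.4],"turn": [0,0,0],"gripper": -1}
    - {"xyz": [0.2,-0.34,0],"turn": [0,0,0],"gripper": -1}
    - {"xyz": [0.35,-0.6,0],"turn": [0,0,0],"gripper": -1}
    - {"xyz": [0.4,-0.684,0],"turn": [0,0,0],"gripper": -1}
    - {"xyz": [0.4,-0.684,0],"turn": [0,0,0],"gripper": -1}
    - {"xyz": [0.4,-0.684,0],"turn": [0,0,0],"gripper": -1}
    - {"xyz": [0.4,-0.684,0],"turn": [0,0,0],"gripper": -1}
    - {"xyz": [0.4,-0.684,0],"turn": [0,0,0],"gripper": -1}
    - {"xyz": [0.4,-0.684,0],"turn": [0,0,0],"gripper": -1}
    - {"xyz": [0.4,-0.684,0],"turn": [0,0,0],"gripper": -1}
    - {"xyz": [0.4,-0.684,0],"turn": [0,0,0],"gripper": -1}
    - {"xyz": [0.4,-0.684,0],"turn": [0,0,0],"gripper": -1}
    - {"xyz": [0.3,-0.51,0],"turn": [0,0,0],"gripper": -1}
    - {"xyz": [0.22,-0.376,0],"turn": [0,0,0],"gripper": -1}

```text
time_s: 28.28
position: [0.659, 0.1429, 0.1944]
tool_rot: [[0.997, -0.073, -0.002], [-0.073, -0.997, -0.0], [-0.002, 0.0, -1.0]]
ft_force: [-0.4, -0.2, -3.5]
grip_width: 0.0225
```

Call:
step_arm:
  steps:
    - {"xyz": [0,0,0],"turn": [0,0,0],"gripper": -1}
    - {"xyz": [0,0,0],"turn": [0,0,0],"gripper": -1}
    - {"xyz": [0,0,0],"turn": [0,0,0],"gripper": -1}

```text
time_s: 28.53
position: [0.6581, 0.1403, 0.1947]
tool_rot: [[0.997, -0.075, -0.001], [-0.075, -0.997, -0.001], [-0.001, 0.001, -1.0]]
ft_force: [-0.3, -0.3, -2.8]
grip_width: 0.0227
```

Call:
step_arm:
  steps:
    - {"xyz": [0.03,0.0,0.3],"turn": [0,0,0],"gripper": -1}
    - {"xyz": [0,0,0.5],"turn": [0,0,0],"gripper": -1}
    - {"xyz": [0,0,0.5],"turn": [0,0,0],"gripper": -1}
    - {"xyz": [0,0,0.5],"turn": [0,0,0],"gripper": -1}
    - {"xyz": [0,0,0.5],"turn": [0,0,0],"gripper": -1}
    - {"xyz": [0,0,0.4],"turn": [0,0,0],"gripper": -1}
    - {"xyz": [0,0,0.3],"turn": [0,0,0],"gripper": -1}
    - {"xyz": [0,0,0.2],"turn": [0,0,0],"gripper": -1}
    - {"xyz": [0,0,0.1],"turn": [0,0,0],"gripper": -1}
    - {"xyz": [0,0,0.06],"turn": [0,0,0],"gripper": -1}
    - {"xyz": [0,0,0.05],"turn": [0,0,0],"gripper": -1}
    - {"xyz": [0,0,0.04],"turn": [0,0,0],"gripper": -1}
    - {"xyz": [0,0,0.03],"turn": [0,0,0],"gripper": -1}
    - {"xyz": [0,0,0.03],"turn": [0,0,0],"gripper": -1}
    - {"xyz": [0,0,0.02],"turn": [0,0,0],"gripper": -1}
    - {"xyz": [0,0,0.02],"turn": [0,0,0],"gripper": -1}
    - {"xyz": [0,0,0],"turn": [0,0,0],"gripper": -1}

```text
time_s: 29.95
position: [0.6599, 0.1409, 0.0527]
tool_rot: [[0.997, -0.074, -0.0], [-0.074, -0.997, -0.0], [-0.0, 0.0, -1.0]]
ft_force: [1.1, 0.7, -3.4]
grip_width: 0.0229
```

Call:
step_arm:
  steps:
    - {"xyz": [0,0,0.012],"turn": [0,0,0],"gripper": -1}
    - {"xyz": [0,0,0.012],"turn": [0,0,0],"gripper": -1}
    - {"xyz": [0,0,0],"turn": [0,0,0],"gripper": -1}

```text
time_s: 30.2
position: [0.6599, 0.1408, 0.0518]
tool_rot: [[0.997, -0.074, -0.0], [-0.074, -0.997, -0.0], [-0.0, 0.0, -1.0]]
ft_force: [-1.3, -0.4, -3.7]
grip_width: 0.0227
```

Call:
step_arm:
  steps:
    - {"xyz": [0,0,0.012],"turn": [0,0,0],"gripper": -1}
    - {"xyz": [0,0,0.012],"turn": [0,0,0],"gripper": -1}
    - {"xyz": [0,0,0],"turn": [0,0,0],"gripper": -1}

```text
time_s: 30.45
position: [0.6599, 0.1408, 0.0508]
tool_rot: [[0.997, -0.074, -0.0], [-0.074, -0.997, 0.0], [-0.0, -0.0, -1.0]]
ft_force: [-0.0, -0.3, -2.7]
grip_width: 0.0226
```

Call:
step_arm:
  steps:
    - {"xyz": [0,0,0.012],"turn": [0,0,0],"gripper": -1}
    - {"xyz": [0,0,0.01],"turn": [0,0,0],"gripper": -1}
    - {"xyz": [0,0,0],"turn": [0,0,0],"gripper": -1}

```text
time_s: 30.7
position: [0.66, 0.1409, 0.0507]
tool_rot: [[0.997, -0.074, 0.0], [-0.074, -0.997, -0.0], [0.0, 0.0, -1.0]]
ft_force: [-3.1, -1.0, 3.9]
grip_width: 0.0225
```

Contact. Next: release, rise, then back off toward the robot.

Call:
step_arm:
  steps:
    - {"xyz": [0,0,0],"turn": [0,0,0],"gripper": -0.3}
    - {"xyz": [0,0,0],"turn": [0,0,0],"gripper": 0}
    - {"xyz": [0,0,0],"turn": [0,0,0],"gripper": 0.2}
    - {"xyz": [0,0,0],"turn": [0,0,0],"gripper": 0.2}
    - {"xyz": [0,0,0],"turn": [0,0,0],"gripper": 0.2}
    - {"xyz": [0,0,-0.2],"turn": [0,0,0],"gripper": 0.2}
    - {"xyz": [0,0,-0.5],"turn": [0,0,0],"gripper": 0.2}
    - {"xyz": [0,0,-0.7],"turn": [0,0,0],"gripper": 0.2}
    - {"xyz": [0,0,-0.7],"turn": [0,0,0],"gripper": 0.2}
    - {"xyz": [0,0,-0.7],"turn": [0,0,0],"gripper": 0.2}
    - {"xyz": [0,0,-0.5],"turn": [0,0,0],"gripper": 0.2}
    - {"xyz": [-0.3,-0.1,0],"turn": [0,0,0],"gripper": 0.2}
    - {"xyz": [-0.6,-0.5,0],"turn": [0,0,0],"gripper": 0.2}
    - {"xyz": [-0.6,-0.5,0],"turn": [0,0,0],"gripper": 0.2}
    - {"xyz": [-0.6,-0.5,0],"turn": [0,0,0],"gripper": 0.2}
    - {"xyz": [-0.6,-0.5,0],"turn": [0,0,0],"gripper": 0.2}
    - {"xyz": [-0.6,-0.5,0],"turn": [0,0,0],"gripper": 0.2}
    - {"xyz": [-0.6,-0.4,0],"turn": [0,0,0],"gripper": 0.2}
    - {"xyz": [-0.3,-0.1,0],"turn": [0,0,0],"gripper": 0.2}
    - {"xyz": [0,0,0],"turn": [0,0,0],"gripper": 0.2}

```text
time_s: 32.37
position: [0.4997, 0.2782, 0.1829]
tool_rot: [[0.997, -0.072, 0.0], [-0.072, -0.997, 0.0], [0.0, -0.0, -1.0]]
ft_force: [0.2, 0.6, 0.1]
grip_width: 0.0512
```

Run:
```python
from h import *
s=env.observe();print(s['position'],s['time_s'])
im,W=look('t6',[((.641,-.0815),.035,.075,.095),((.648,-.0068),.035,.068,.09),((.653,.066),.035,.058,.08),((.66,.14),.035,.064,.085)])
s,_=cams.get_image('side')
cv2.imwrite('pics/c6.png',np.hstack([im[60:400,180:480],s[60:400,140:540]])[:,:,::-1])
```

```text
[0.49966515 0.27819731 0.18286023] 32.3667
(0.641, -0.0815) 146 [638.7 -83.5  85.3] (array([639.9, -83.7]), array([20.4, 20.6]), 85.8)
(0.648, -0.0068) 212 [645.9  -7.4  77.8] (array([647.4,  -7.4]), array([23.9, 24.4]), 86.3)
(0.653, 0.066) 251 [651.7  64.4  68.1] (array([652.9,  65.1]), array([28.7, 28.6]), 68.2)
(0.66, 0.14) 171 [657.9 139.5  73.7] (array([659.1, 140.1]), array([22.5, 22.8]), 45.2)
```

View pics/c6.png

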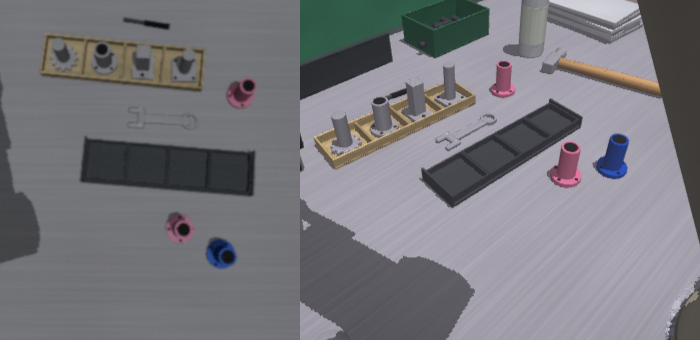

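Both views show all four parts upright in the plywood rack: sprocket, disc, oblong, square from left to right, the reverse of the start. The steel rack is empty.

```bash
python3 -c "
from rig import order
print(order.close_job())"
```

```text
the job is handed in; nothing more can be done
None
```

I moved all four steel parts into the plywood rack in reverse order and handed the job in at about 32.5 s of the 106 s limit. The square is in the bay at y = -111 mm, the oblong at -37, the disc at +37 and the sprocket at +111.

The last top-camera check put each part's axis within about 3 mm of its bay centre (the limit is 16 mm). The tops were at the heights expected for parts standing on the bay floor. The last pictures showed every part upright and released, with the gripper clear of everything. Each part was lowered until the force reading showed it touching the floor, and no reading went above about 8 N, though these were taken only at the end of each move. None of my checks failed; the top and wrist cameras differed by about 2 mm at the start, well within what the grip needed. The hand-in itself reports no verdict.

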